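# Set out two floor-coating kits

### The arm

A 7-joint arm with a two-finger parallel gripper is mounted at the origin on the work surface. World frame = base frame: x ahead of the robot, y to its left, z up, the work surface at z = 0. Lengths are in m, angles in rad, forces in N, time in s.
With the tool pointing down it reaches from about 0.425 to 0.925 m from the base axis. Payload 6.8 kg.
Tool frame: the origin (TCP) lies on the mounting face of the last link; the fingertips stand 173 mm ahead of it and the grasp point (between the pads) lies 155 mm ahead of it (grip_point_offset is the distance from the TCP to the grasp point, in m); x points along the fingers, z is the direction in which the jaws open and shut, and the axes are right-handed (so a half turn about x gives the same grasp; the last joint's range is limited). The gripper opens to 85 mm and grips with 20 to 120 N. Pads are 22 mm wide; open, the fingers measure 114 mm over their backs; the gripper's body (76 mm by 85 mm) begins 54 mm behind the grasp point. The pads swing forward as they close: fully open they stand 13 mm farther back than shut.
Start: joints at [1.189, 0.477, 0.022, 1.555, -0.011, 1.109, -0.083], TCP at [0.183, -0.65, 0.405] pointing down, gripper open.
Joint ranges: [-2.96, 2.96], [-0.34, 2.1], [-1.41, 1.46], [0.24, 2.44], [-1.37, 4.51], [0.17, 1.92], [-2.96, 2.96]. Speed limits (rad/s): [2.39, 2.39, 3.14, 3.14, 3.14, 3.14, 3.14].

### API

Orientations are given as a rotation vector (axis times angle).
In Python, from bench import * gives the robot as it stands. The module is installed in compiled form; this text tells all that it offers.
- The arm moves only by the tool servo_tool, never from a script. Its argument "motion" is a list of rows, each a list of 5 numbers: the shift along the tool's x, y, z in m, then the turn about the tool's x in degrees, then the gripper command: -1 is fully open, 1 is shut, values between are in proportion. In form: [[dx, dy, dz, turn, fingers], ...]. A call has 1 to 8 rows; each row is the pose to reach, as a shift and turn from the pose measured when the call began, along the tool's axes at that moment; what a row does not reach only later rows make up. A row lasts 1/10 s, in which the tool goes at most 50 mm and 8.59 degrees, less where a joint would pass 70% of its speed; a pose out of reach is approached as far as the arm can. A call with a gripper value outside its range is refused whole. The fingers move at their own pace and stop on an object; "force" is the grip in N (left out, the last holds). Time passes only in rows, so rows that repeat a pose let the fingers close. It gives the time, the measured TCP pose, the force and the opening at its end, in the units of the state.
- get_obs(): the state, without advancing time (a new reading comes with each control period).
- grab_frame(name): name is "scene" or "top" or "wrist"; returns the picture (480x640x3 uint8, red, green, blue); there is no depth.
- camera_params(name): a dict with "mtx" (3x3 intrinsics, pixels), "world_to_cam" (4x4, takes a point from world to camera coordinates); the wrist camera has in their place "T_tool_cam" (4x4, takes a point from camera to tool coordinates, whose origin is the TCP and whose axes are the tool frame's). Camera axes: x right, y down, z forward; pixel columns grow to the right and rows downward; lengths in m; the calibration is good to about 2 mm. A picture is of the moment at which its call begins: read the wrist's pose just before it. camera_params takes no time and is no camera call.
- hand_in(): hands the job in, once; it reports no verdict.
The state is a dict: "clock": time; "joints": joint angles; "qvel": joint speeds; "tau": joint torques, N m; "tcp_pos": TCP position; "orientation": TCP orientation; "contact_force": force on the tool from outside, world axes, zero at the start; "moment": the same for the moment, N m; "grip_width": finger opening in m.
Only numpy, scipy, OpenCV 4.12 (cv2) and the standard library are available. Lean on these libraries where they do the work, as an engineer would, in place of code of your own. Each camera call takes 0.05 s, during which the arm holds its last target. There are 200 camera calls.

### The job

Set out the two coating kits, each stacked in the middle of the tray of its own colour: the large steel tin at the bottom, the white hardener tub centred on it and, for the blue kit, the small pigment pot centred on top of the tub. All must stand upright and steady, and the tape roll, the beaker and the cork sanding block stay where they are.

Things in the scene. Friction and masses are not known exactly. Their poses are not given: they have to be found in the camera images.
- blue_tin_mid (a point): Resin tin of the blue kit: the large one, a steel cylinder 64 mm in diameter and 48 mm high with a coloured band (blue) round its side; from above a grey metal rim around the blue lid disc. About 0.28 kg. The point is its centre, half-way up; its z axis points up when it stands upright. Stands upright on the table at the start; closed, rigid, flat top and bottom.
- blue_tub_mid (a point): Hardener tub of the blue kit: the medium one, a white plastic cylinder 54 mm in diameter and 42 mm high whose top is wholly blue, without a grey rim. About 0.12 kg. The point is its centre, half-way up; its z axis points up when it stands upright. Stands upright on the table at the start; closed, rigid, flat top and bottom.
- orange_tin_mid (a point): Resin tin of the orange kit: the large one, a steel cylinder 64 mm in diameter and 48 mm high with a coloured band (orange) round its side; from above a grey metal rim around the orange lid disc. About 0.28 kg. The point is its centre, half-way up; its z axis points up when it stands upright. Stands upright on the table at the start; closed, rigid, flat top and bottom.
- orange_tub_mid (a point): Hardener tub of the orange kit: the medium one, a white plastic cylinder 54 mm in diameter and 42 mm high whose top is wholly orange, without a grey rim. About 0.12 kg. The point is its centre, half-way up; its z axis points up when it stands upright. Stands upright on the table at the start; closed, rigid, flat top and bottom.
- blue_pot_mid (a point): Pigment pot of the blue kit: the small one, a blue cylinder 42 mm in diameter and 42 mm high with a black cap that has a blue dot on top. About 0.06 kg. There is no orange one. The point is its centre, half-way up; its z axis points up when it stands upright. Stands upright on the table at the start; closed, rigid, flat top and bottom.
- blue_tray: Blue plastic tray, 120 x 120 mm outside, fixed to the table, open at the top; walls 4 mm thick, rim 12 mm above the table, inner floor 4 mm above the table. Its origin is the centre of its underside, at table height; x and y run along its sides, z up.
- orange_tray: Orange plastic tray, 120 x 120 mm outside, fixed to the table, open at the top; walls 4 mm thick, rim 12 mm above the table, inner floor 4 mm above the table. Its origin is the centre of its underside, at table height; x and y run along its sides, z up.
- tape: Bystander: green roll of tape lying flat, 90 mm in diameter, hole 74 mm, 30 mm high, loose. Origin at the centre of its underside, z up.
- beaker: Bystander: grey open mixing beaker, 68 mm across the mouth, 70 mm high, loose, standing upright. Origin at the centre of its underside, z up.
- sandblock: Bystander: cork sanding block 50 x 90 x 30 mm (x, y, z of its own frame), loose, lying flat. Origin at the centre of its underside, z up.
Things that resemble listed ones, but are neither listed nor needed, are in the scene too. Leave any red look-alike of the part that bears blue_pot_mid alone.

How it is judged:
By the outcome, as a careful person would: the job done as asked, in the order asked, and still so for the second after the job is handed in, with the robot touching nothing.
It also fails if it takes over 136 s, if anything falls off the work surface, if the arm or the gripper's body presses on something with over 40 N, if the wrist force passes 120 N, or if a joint passes its speed limit or range.

## Working session

There is one attempt and no reset: what is moved stays moved. The work goes in short steps, Python scripts to look and compute and a tool call to move; the robot and the scene stay as the last step left them, time stands still between calls to the robot, and variables do not carry over. Pictures are saved under pics/ and viewed, about 12 in all and at most 16, crops included, and the job is handed in when it is done.

Besides the shell and the picture viewer there is one more tool, called as name(argument=value, ...), one argument or row to a line, values as JSON. servo_tool: Moves the arm, as the interface text tells. Its arguments: {"type":"object","properties":{"motion":{"type":"array","items":{"type":"array","items":{"type":"number"}}},"force":{"type":"number"}},"required":["motion"]}

```bash
mkdir -p pics; ls; python3 - <<'E'
from bench import *
import cv2
o=get_obs();print({k:o[k] for k in('clock','tcp_pos','orientation','grip_width','contact_force')})
for n in('top','scene','wrist'):
    p=camera_params(n);print(n,{k:__import__('numpy').round(v,4).tolist() for k,v in p.items()})
for n in('top','scene'):
    cv2.imwrite(f'pics/{n}0.png',grab_frame(n)[:,:,::-1])
E
```

```text
pics
{'clock': 0.0, 'tcp_pos': array([ 0.18247341, -0.64956418,  0.40370377]), 'orientation': array([ 1.00623388,  1.32800045, -1.00447325]), 'grip_width': 0.08525320009553872, 'contact_force': array([-0.3156885 , -0.10444624,  0.06805755])}
top {'mtx': [[513.5791, 0.0, 311.5158], [0.0, 513.5791, 247.7724], [0.0, 0.0, 1.0]], 'world_to_cam': [[-0.0126, -0.9998, 0.0154, -0.0068], [-0.9933, 0.0107, -0.115, 0.519], [0.1149, -0.0167, -0.9932, 1.2257], [0.0, 0.0, 0.0, 1.0]]}
scene {'mtx': [[527.9284, 0.0, 316.9754], [0.0, 527.9284, 239.8627], [0.0, 0.0, 1.0]], 'world_to_cam': [[-0.3618, 0.9321, -0.0149, 0.2042], [0.6897, 0.2569, -0.6769, -0.3102], [-0.6272, -0.2552, -0.7359, 1.4928], [0.0, 0.0, 0.0, 1.0]]}
wrist {'mtx': [[373.7493, 0.0, 318.0658], [0.0, 373.7493, 245.0063], [0.0, 0.0, 1.0]], 'T_tool_cam': [[0.001, -0.3178, 0.9481, 0.0309], [-0.0009, -0.9481, -0.3178, 0.081], [1.0, -0.0005, -0.0012, 0.0005], [0.0, 0.0, 0.0, 1.0]]}
```

View pics/top0.png

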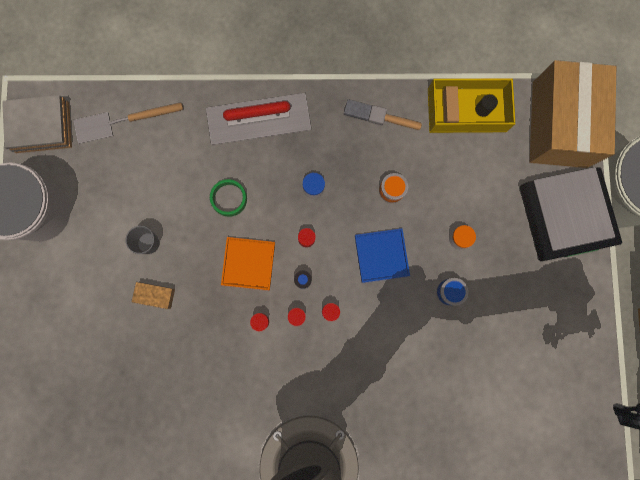

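View pics/scene0.png

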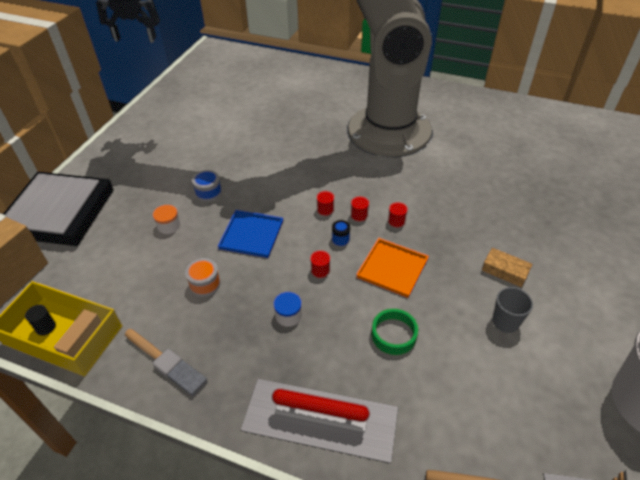

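The top view shows:
- **Blue kit:** tin (454,291, grey rim), tub (313,183, no rim), pot (303,279, black cap with a blue dot).
- **Orange kit:** tin (394,186, rim), tub (463,236).
- **Trays:** blue (382,255), orange (248,263).
- **Look-alikes to leave:** four red pots at (306,237), (260,322), (296,316) and (331,311).

Next I'll measure positions in both views.

```bash
cat > h.py <<'E'
from bench import *
import numpy as np, cv2
from scipy.spatial.transform import Rotation as R
def toolT(o):
    T=np.eye(4);T[:3,:3]=R.from_rotvec(o['orientation']).as_matrix();T[:3,3]=o['tcp_pos'];return T
def camT(n,o=None):
    p=camera_params(n)
    return p['mtx'],(np.linalg.inv(p['world_to_cam']) if n!='wrist' else toolT(o)@p['T_tool_cam'])
def cast(px,K,T,z):
    d=T[:3,:3]@np.linalg.inv(K)@np.array([px[0],px[1],1.]);c=T[:3,3]
    return (c+d*(z-c[2])/d[2])[:2]
HUE={'blue':(105,125),'orange':(5,20)}
def blobs(im,col,amin=30,smin=120,vmin=50):
    h=cv2.cvtColor(im,cv2.COLOR_RGB2HSV);a,b=HUE[col]
    m=cv2.inRange(h,(a,smin,vmin),(b,255,255))
    cs,_=cv2.findContours(m,cv2.RETR_EXTERNAL,cv2.CHAIN_APPROX_NONE)
    return [c for c in cs if cv2.contourArea(c)>amin]
def on_plane(c,K,T,z):
    return np.array([cast(p,K,T,z) for p in c.reshape(-1,2)],np.float32)
def circ(c,K,T,z):
    (x,y),(a,b),_=cv2.fitEllipse(on_plane(c,K,T,z)*1000);return np.round([x,y,a,b],1)
def look(name,o=None,pic=None):
    o=get_obs();im=grab_frame(name);
    if pic: cv2.imwrite('pics/'+pic,im[:,:,::-1])
    return im,*camT(name,o),o
E
python3 - <<'E'
from h import *
for n in('top','scene'):
    im,K,T,o=look(n)
    for col in HUE:
        for c in blobs(im,col):
            (u,v),s,_=cv2.minAreaRect(c);A=cv2.contourArea(c)
            if len(c)<5 or not(100<v<400) : continue
            if A>1300:
                r=cv2.minAreaRect(on_plane(c,K,T,.012)*1000);print(n,col,'tray',round(u),round(v),A,np.round(r[0],1),np.round(r[1],1),round(r[2],1))
            else: print(n,col,round(u),round(v),A,'z.042',circ(c,K,T,.042),'z.048',circ(c,K,T,.048))
E
```

```text
top blue 454 291 320.5 z.042 [ 408.6 -355.1   48.5   49.1] z.048 [ 408.4 -353.4   48.3   48.8]
top blue 303 279 67.0 z.042 [442.   10.3  21.7  23.3] z.048 [441.7  10.2  21.6  23.2]
top blue tray 382 255 2231.5 [ 501.3 -187.3] [120.2 120.2] 7.5
top blue 314 184 359.5 z.042 [676.6 -19.2  52.6  53.9] z.048 [675.2 -19.1  52.3  53.7]
top orange 152 295 698.5 z.042 [408.3 370.2  52.7 104.8] z.048 [408.2 368.5  52.5 104.3]
top orange tray 248 263 2317.0 [484.8 144.7] [121.  121.4] 83.3
top orange 464 236 392.0 z.042 [ 542.3 -385.    54.1   55.8] z.048 [ 541.5 -383.1   53.9   55.5]
top orange 386 196 37.5 z.042 [ 610.3 -165.4   59.    80.5] z.048 [ 609.2 -164.5   58.7   80.1]
top orange 394 186 323.0 z.042 [ 668.9 -218.6   50.3   51. ] z.048 [ 667.4 -217.5   50.1   50.8]
top orange 402 122 198.0 z.042 [ 832.2 -245.7   16.5  114.3] z.048 [ 830.  -244.4   16.5  113.8]
top orange 155 112 307.0 z.042 [862.4 369.8  16.8 176.6] z.048 [860.  368.   16.7 175.7]
top orange 68 124 41.5 z.042 [834.4 584.9   5.6 112.1] z.048 [832.2 582.1   5.6 111.6]
top orange 64 121 65.0 z.042 [835.5 597.3  12.8 110.9
[... 838 characters left out ...]
33 989.5 z.042 [ 879.8 -363.3   52.5  110.4] z.048 [ 882.2 -358.8   52.1  109.6]
scene orange 206 286 192.5 z.042 [ 693.5 -194.1   45.1   54.9] z.048 [ 697.2 -190.8   44.8   54.5]
scene orange 201 270 342.5 z.042 [ 663.7 -221.    49.4   50.2] z.048 [ 667.6 -217.6   49.    49.9]
scene orange 506 267 992.5 z.042 [432.7 371.3  75.7 100.8] z.048 [438.3 370.6  75.2 100.1]
scene orange tray 392 266 2539.5 [488.7 144.9] [122.3 130.9] 83.1
scene orange tray 23 262 2399.0 [ 741.5 -637.9] [269.   94.4] 43.5
scene orange 164 214 335.5 z.042 [ 545.9 -383.4   53.5   61.1] z.048 [ 550.7 -378.8   53.1   60.7]
scene orange 14 174 1178.5 z.042 [ 562.  -823.5   62.3  323. ] z.048 [ 566.6 -815.8   61.8  320.7]
```

Both views agree, sizes match and everything is in reach. Next is the tool's orientation and the move to the blue tin.

```bash
cat >> h.py <<'E'
P=dict(btin=(.4085,-.353),btub=(.677,-.019),pot=(.442,.010),otin=(.667,-.2175),otub=(.543,-.384),btray=(.5015,-.187),otray=(.486,.1447))
def go(xy,gz,o=None):
    "shift in tool axes (mm) taking the grasp point to xy, gz"
    T=toolT(o or get_obs());d=T[:3,:3].T@(np.array([*xy,gz])-(T@[.155,0,0,1])[:3]);return np.round(d*1000,1)
E
python3 - <<'E'
from h import *
o=get_obs();T=toolT(o);print(np.round(T,3));print('blue tin hover gz .2',go(P['btin'],.2))
E
```

```text
[[-0.     0.963  0.27   0.182]
 [ 0.001  0.27  -0.963 -0.65 ]
 [-1.    -0.    -0.001  0.404]
 [ 0.     0.     0.     1.   ]]
blue tin hover gz .2 [  49.3  297.9 -224.3]
```

servo_tool(
  motion=[
    [0.006,0.037,-0.028,0,-1],
    [0.012,0.074,-0.056,0,-1],
    [0.018,0.111,-0.084,0,-1],
    [0.025,0.149,-0.112,0,-1],
    [0.031,0.186,-0.14,0,-1],
    [0.037,0.223,-0.168,0,-1],
    [0.043,0.26,-0.196,0,-1],
    [0.049,0.298,-0.224,0,-1],
  ],
  force=60,
)

```text
clock: 1.0
tcp_pos: [0.4095, -0.3519, 0.3552]
orientation: [1.006, 1.327, -1.005]
contact_force: [1.5, -0.9, -0.4]
grip_width: 0.0851
```

```bash
cat >> h.py <<'E'
def near(col,z,pic=None,amin=300):
    im,K,T,o=look('wrist',pic=pic)
    for c in blobs(im,col,amin):
        (u,v),s,_=cv2.minAreaRect(c)
        print(col,round(u),round(v),cv2.contourArea(c),circ(c,K,T,z))
    return o
E
python3 - <<'E'
from h import *
o=near('blue',.048,'w1.png');print(o['clock'],o['tcp_pos'],o['qvel'].round(2),o['joints'].round(2),o['contact_force']);print(go(P['btin'],.03))
E
```

```text
blue 320 231 3207.0 [ 408.9 -353.8   50.2   50.3]
blue 143 70 20758.0 [ 488.6 -210.2   92.7  129.4]
1.0 [ 0.40945298 -0.35187272  0.35521896] [-0.7   0.02 -0.21  0.13  0.09 -0.15 -0.95] [ 0.69  0.32 -0.12  1.92  0.05  0.91 -0.75] [ 1.46539454 -0.91442325 -0.38325889]
[169.3  -9.8   8.2]
```

View pics/w1.png

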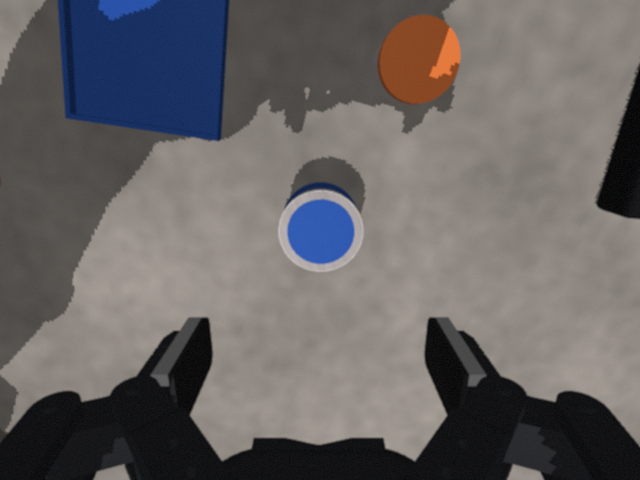

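The wrist view confirms the blue tin at (320,231), with a grey rim around the blue lid. Position agrees within 1 mm.

servo_tool(
  motion=[
    [0.03,-0.01,0.008,0,-1],
    [0.06,-0.01,0.008,0,-1],
    [0.08,-0.01,0.008,0,-1],
    [0.09,-0.01,0.008,0,-1],
    [0.09,-0.01,0.008,0,-1],
  ],
)

```text
clock: 1.55
tcp_pos: [0.4074, -0.3541, 0.2632]
orientation: [1.003, 1.335, -0.993]
contact_force: [-0.7, -0.1, 0.6]
grip_width: 0.0854
```

```bash
python3 - <<'E'
from h import *
o=near('blue',.048);print(o['tcp_pos']);print(go(P['btin'],.03),go((.409,-.354),.03),get_obs()['qvel'].round(2))
E
```

```text
blue 320 276 6510.0 [ 408.8 -354.    50.7   50.7]
blue 322 219 713.0 [ 634.  -288.6  130.7  392.9]
blue 94 71 23973.0 [ 478.3 -229.1   62.4  100.6]
[ 0.40737693 -0.35414106  0.2631615 ]
[79.3  0.3  0.1] [79.3  0.5  1.2] [ 0.   -0.02 -0.   -0.02  0.    0.01 -0.  ]
```

servo_tool(
  motion=[
    [0.04,0,0.001,0,-1],
    [0.07,0,0.001,0,-1],
    [0.078,0,0.001,0,-1],
    [0.078,0,0.001,0,1],
    [0.078,0,0.001,0,1],
    [0.078,0,0.001,0,1],
    [0.078,0,0.001,0,1],
    [0.078,0,0.001,0,1],
  ],
)

```text
clock: 2.4
tcp_pos: [0.4089, -0.3554, 0.188]
orientation: [1.002, 1.33, -0.993]
contact_force: [-1.5, 0.8, 7.2]
grip_width: 0.0628
```

servo_tool(
  motion=[
    [0,0,0,0,1],
    [-0.01,0,0,0,1],
    [-0.03,0,0,0,1],
    [-0.06,0,0,0,1],
    [-0.08,0,0,0,1],
    [-0.1,0,0,0,1],
    [-0.1,0,0,0,1],
  ],
)

```text
clock: 3.1
tcp_pos: [0.4092, -0.3565, 0.291]
orientation: [1.002, 1.324, -0.992]
contact_force: [0.1, -0.1, -2.9]
grip_width: 0.0624
```

```bash
python3 - <<'E'
from h import *
o=get_obs();print(o['contact_force'],o['joints'].round(2));print(go(P['btray'],.12),go(P['btray'],.034))
E
```

```text
[ 0.10120717 -0.12721683 -2.90141383] [ 0.7   0.4  -0.12  1.97  0.06  0.76 -0.74]
[  16.9  134.7 -137.1] [ 102.9  134.  -137.2]
```

servo_tool(
  motion=[
    [0,0.01,-0.01,0,1],
    [0,0.03,-0.03,0,1],
    [0,0.055,-0.056,0,1],
    [0,0.08,-0.082,0,1],
    [0.01,0.105,-0.107,0,1],
    [0.017,0.125,-0.127,0,1],
    [0.017,0.134,-0.136,0,1],
    [0.017,0.135,-0.137,0,1],
  ],
)

```text
clock: 3.9
tcp_pos: [0.5012, -0.1846, 0.2741]
orientation: [0.999, 1.328, -0.989]
contact_force: [0.1, -0.5, -2.5]
grip_width: 0.0622
```

```bash
python3 - <<'E'
from h import *
im,K,T,o=look('wrist',pic='w2.png')
im,K,T,o=look('top',pic='t2.png')
print(go(P['btray'],.034))
E
```

```text
[85.6 -0.3 -0.5]
```

View pics/w2.png

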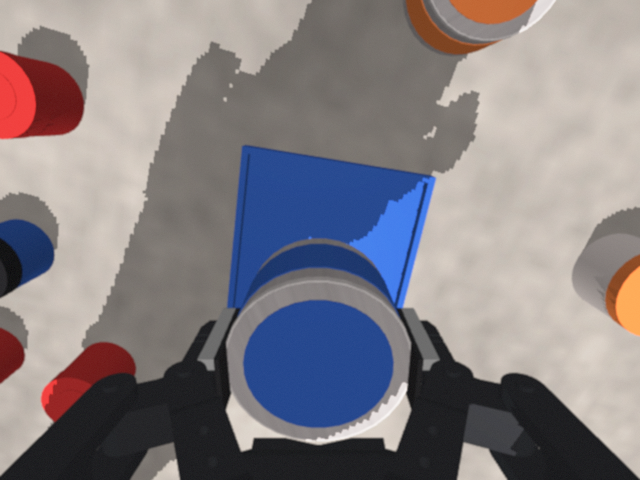

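```bash
python3 - <<'E'
from h import *
o=get_obs();K,T=camT('wrist',o)
a,b=cast((243,147),K,T,.012),cast((434,177),K,T,.012)
e=b-a;L=np.linalg.norm(e);n=np.array([e[1],-e[0]])/L
if n@(np.array(P['btray'])-a)<0:n=-n
print('edge',L,'centre',(a+b)/2+.06*n, np.degrees(np.arctan2(n[1],n[0])))
im=cv2.imread('pics/w2.png')[:,:,::-1]
m=max([c for c in blobs(im,'blue',300) if cv2.minAreaRect(c)[0][1]>340],key=cv2.contourArea)
(u,v),_,_=cv2.minAreaRect(m);g=(toolT(o)@[.155,0,0,1])[:3];print('grasp',g,'lid',u,v,circ(m,K,T,g[2]+.016))
E
```

```text
edge 0.11811562112302444 centre [ 0.50044212 -0.19224859] -172.54411730321578
grasp [ 0.50127826 -0.18744217  0.11960915] lid 318.0 363.5 [ 501.8 -187.6   50.6   50.8]
```

```bash
python3 - <<'E'
from h import *
o=get_obs();K,T=camT('wrist',o)
im=cv2.imread('pics/w2.png')[:,:,::-1]
h=cv2.cvtColor(im,cv2.COLOR_RGB2HSV);m=cv2.inRange(h,(100,120,40),(128,255,255))
L=[];Rr=[];Tp=[]
for v in range(190,300,5):
    c=np.flatnonzero(m[v,200:460])+200;L.append(cast((c[0]-.5,v),K,T,.012))
    if v<296:Rr.append(cast((c[-1]+.5,v),K,T,.012))
for u in range(260,420,5):
    r=np.flatnonzero(m[100:300,u])+100;Tp.append(cast((u,r[0]-.5),K,T,.012))
for n,a in(('L',L),('R',Rr),('T',Tp)):
    a=np.array(a,np.float32);vx,vy,x,y=cv2.fitLine(a,cv2.DIST_HUBER,0,.01,.01).ravel()
    nn=np.array([-vy,vx]);print(n,'angle',np.degrees(np.arctan(vy/vx)),'dist to btray est mm',1000*nn@(np.array(P['btray'])-[x,y]),nn)
E
```

```text
L angle 7.154827 dist to btray est mm -55.04017865046581 [-0.12455101  0.9922132 ]
R angle 6.996615 dist to btray est mm 64.46998868880523 [-0.1218107   0.99255335]
T angle -82.90998 dist to btray est mm -59.26303181797004 [0.99235344 0.12342852]
```

The pose used was 0.1 s later than the picture, when the arm was still settling. I'll repeat with a settled picture.

```bash
cat >> h.py <<'E'
def tray(col,c0,hz,half=.06):
    "wrist view: fit outer rim edges nearest to prior c0; print offset of the centre from c0 (mm) along tray normals"
    im,K,T,o=look('wrist');lo,hi={'blue':(100,128),'orange':(4,22)}[col]
    h=cv2.cvtColor(im,cv2.COLOR_RGB2HSV);m=cv2.inRange(h,(lo,120,40),(hi,255,255))
    cs,_=cv2.findContours(m,cv2.RETR_EXTERNAL,cv2.CHAIN_APPROX_NONE)
    w=np.vstack([on_plane(c,K,T,.012) for c in cs if cv2.contourArea(c)>500])-np.array(c0)
    d=np.array([np.cos(hz),np.sin(hz)]);e=np.array([-d[1],d[0]])
    for n,t,nm in((d,e,'+d'),(-d,e,'-d'),(e,d,'+e'),(-e,d,'-e')):
        s=w[(abs(w@n-half)<.009)&(abs(w@t)<.05)]
        if len(s)>15: print(nm,len(s),'offset',round(1000*(np.median(s@n)-half),1),'std',round(1000*np.std(s@n),1))
    print('tcp',o['tcp_pos'],'qv',abs(o['qvel']).max().round(3))
E
python3 - <<'E'
from h import *
tray('blue',P['btray'],np.radians(7.2))
E
```

```text
+d 162 offset 0.3 std 0.2
-d 31 offset -5.0 std 5.3
+e 147 offset -2.0 std 0.4
-e 146 offset 0.6 std 2.0
tcp [ 0.50019295 -0.18757138  0.2746053 ] qv 0.023
```

```bash
sed -i 's/btray=(.5015,-.187)/btray=(.502,-.188)/' h.py; python3 - <<'E'
from h import *
print(go(P['btray'],.038),get_obs()['tcp_pos'])
E
```

```text
[81.8  0.4 -0.2] [ 0.49991151 -0.18837931  0.27479587]
```

servo_tool(
  motion=[
    [0.02,0,0,0,1],
    [0.045,0,0,0,1],
    [0.065,0,0,0,1],
    [0.075,0,0,0,1],
    [0.08,0,0,0,1],
    [0.083,0,0,0,1],
    [0.083,0,0,0,1],
    [0.083,0,0,0,1],
  ],
)

```text
clock: 4.85
tcp_pos: [0.5009, -0.1886, 0.1925]
orientation: [1.003, 1.322, -0.994]
contact_force: [-0.1, 0.4, -3.5]
grip_width: 0.0624
```

```bash
python3 - <<'E'
from h import *
o=get_obs();print(o['contact_force'],go(P['btray'],.038))
E
```

```text
[-0.12010188  0.3628225  -3.46027002] [-0.5 -0.1 -0.7]
```

servo_tool(
  motion=[
    [0.002,0,-0.001,0,1],
    [0.003,0,-0.001,0,1],
    [0.003,0,-0.001,0,1],
    [0.003,0,-0.001,0,1],
  ],
)

```text
clock: 5.25
tcp_pos: [0.501, -0.1882, 0.192]
orientation: [1.002, 1.32, -0.994]
contact_force: [-5.6, -0.3, 21.3]
grip_width: 0.0628
```

servo_tool(
  motion=[
    [-0.001,0,0,0,0.3],
    [-0.001,0,0,0,-1],
    [-0.001,0,0,0,-1],
    [-0.001,0,0,0,-1],
    [-0.03,0,0,0,-1],
    [-0.07,0,0,0,-1],
    [-0.1,0,0,0,-1],
    [-0.1,0,0,0,-1],
  ],
)

```text
clock: 6.05
tcp_pos: [0.5016, -0.1885, 0.296]
orientation: [1.004, 1.313, -0.991]
contact_force: [1.0, 0.3, -0.6]
grip_width: 0.0854
```

```bash
python3 - <<'E'
from h import *
near('blue',.052,'w3.png')
tray('blue',P['btray'],np.radians(7.2))
print(go(P['btub'],.16))
E
```

```text
blue 36 240 1659.0 [469.5 -24.1  33.3  34.6]
blue 314 240 26701.0 [ 514.6 -184.8  118.2  118.5]
+d 150 offset -0.1 std 0.2
-d 131 offset -0.7 std 0.3
+e 137 offset -1.0 std 0.2
-e 130 offset -0.4 std 0.2
tcp [ 0.50077143 -0.18826914  0.29387659] qv 0.045
[ -21.   215.5 -114. ]
```

View pics/w3.png

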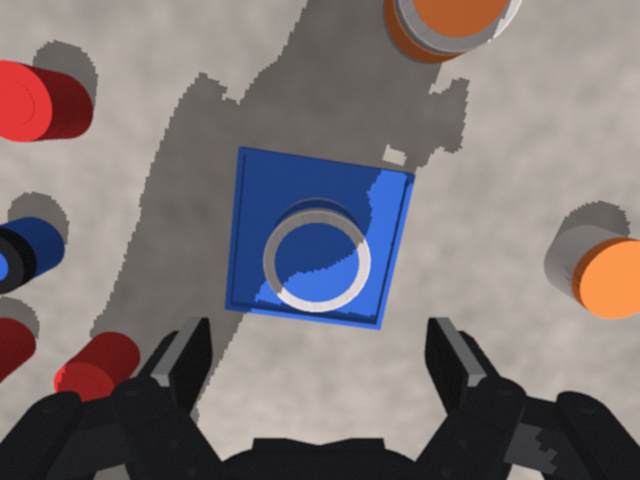

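servo_tool(
  motion=[
    [0,0.03,-0.016,0,-1],
    [0,0.065,-0.034,0,-1],
    [0,0.1,-0.053,0,-1],
    [0,0.135,-0.071,0,-1],
    [0,0.17,-0.09,0,-1],
    [0,0.2,-0.106,0,-1],
    [0,0.214,-0.113,0,-1],
    [0,0.214,-0.113,0,-1],
  ],
)

```text
clock: 6.95
tcp_pos: [0.6748, -0.0177, 0.2921]
orientation: [1.0, 1.322, -0.992]
contact_force: [-0.3, -0.5, 0.2]
grip_width: 0.0857
```

```bash
python3 - <<'E'
from h import *
# tin lid in w3 (pose of that moment)
o=dict(tcp_pos=np.array([.5010,-.1884,.295]),orientation=np.array([1.004,1.313,-.991]));K,T=camT('wrist',o)
im=cv2.imread('pics/w3.png')[:,:,::-1];h=cv2.cvtColor(im,cv2.COLOR_RGB2HSV);m=cv2.inRange(h,(0,0,0),(180,90,255));m[:190]=0;m[320:]=0
for c in cv2.findContours(m,cv2.RETR_CCOMP,cv2.CHAIN_APPROX_NONE)[0]:
    (u,v),s,_=cv2.minAreaRect(c)
    if 285<u<345 and 230<v<290 and cv2.contourArea(c)>500:print('tin ring',u,v,circ(c,K,T,.052))
near('blue',.042);o=near('blue',.042)
print(o['tcp_pos'],abs(o['qvel']).max(),go(P['btub'],.026))
E
```

```text
tin ring 316.5000305175781 260.5 [ 503.7 -188.7   64.6   67. ]
tin ring 316.5 262.0 [ 503.1 -188.9   51.8   52. ]
blue 414 430 2243.5 [ 567.  -122.3   40.8   52.3]
blue 320 253 5676.5 [678.3 -19.   53.7  55.5]
blue 414 430 2364.0 [ 566.7 -123.5   42.3   53.1]
blue 316 251 5710.5 [678.3 -19.1  53.8  55.5]
[ 0.67391997 -0.01985599  0.2921847 ] 0.028653378020342266 [111.5   2.2  -2.6]
```

servo_tool(
  motion=[
    [0.03,0.003,-0.002,0,-1],
    [0.07,0.003,-0.002,0,-1],
    [0.1,0.003,-0.002,0,-1],
    [0.111,0.003,-0.002,0,-1],
    [0.111,0.003,-0.002,0,-1],
    [0.111,0.003,-0.002,0,1],
    [0.111,0.003,-0.002,0,1],
    [0.111,0.003,-0.002,0,1],
  ],
  force=40,
)

```text
clock: 7.85
tcp_pos: [0.6776, -0.0191, 0.1838]
orientation: [1.003, 1.317, -0.995]
contact_force: [0.1, 0.6, 6.3]
grip_width: 0.0529
```

servo_tool(
  motion=[
    [0,0,0,0,1],
    [0,0,0,0,1],
    [0,0,0,0,1],
    [0,0,0,0,1],
  ],
)

```text
clock: 8.25
tcp_pos: [0.6776, -0.019, 0.1839]
orientation: [1.002, 1.317, -0.995]
contact_force: [-0.6, -0.3, 0.8]
grip_width: 0.0531
```

servo_tool(
  motion=[
    [-0.01,0,0,0,1],
    [-0.03,0,0,0,1],
    [-0.06,0,0,0,1],
    [-0.09,0,0,0,1],
    [-0.12,0,0,0,1],
    [-0.14,0,0,0,1],
    [-0.14,0,0,0,1],
  ],
)

```text
clock: 8.95
tcp_pos: [0.677, -0.0185, 0.3282]
orientation: [1.005, 1.312, -0.991]
contact_force: [0.4, 0.5, -1.2]
grip_width: 0.0527
```

```bash
python3 - <<'E'
from h import *
im,K,T,o=look('wrist',pic='w4.png')
g=(toolT(o)@[.155,0,0,1])[:3];print('grasp',g)
for c in blobs(im,'blue',3000):
    (u,v),s,_=cv2.minAreaRect(c);print(u,v,circ(c,K,T,g[2]+.017))
print(go((.503,-.1887),g[2]))
E
```

```text
grasp [ 0.67987902 -0.01893795  0.17323986]
325.1682434082031 359.00726318359375 [681.  -20.8  51.2  65.8]
[  -4.5 -215.7  114.5]
```

servo_tool(
  motion=[
    [0,-0.015,0.008,0,1],
    [0,-0.045,0.024,0,1],
    [0,-0.08,0.042,0,1],
    [0,-0.115,0.061,0,1],
    [0,-0.15,0.08,0,1],
    [0,-0.18,0.096,0,1],
    [0,-0.205,0.109,0,1],
    [0,-0.216,0.1145,0,1],
  ],
)

```text
clock: 9.8
tcp_pos: [0.4967, -0.1911, 0.3223]
orientation: [1.005, 1.316, -0.999]
contact_force: [-0.0, 0.4, -0.7]
grip_width: 0.0528
```

servo_tool(
  motion=[
    [0.02,0,0,0,1],
    [0.05,0,0,0,1],
    [0.06,0,0,0,1],
    [0.06,0,0,0,1],
    [0.06,0,0,0,1],
  ],
)

```text
clock: 10.3
tcp_pos: [0.4977, -0.1911, 0.2626]
orientation: [1.005, 1.316, -0.998]
contact_force: [0.4, -0.1, -1.0]
grip_width: 0.053
```

```bash
python3 - <<'E'
from h import *
im,K,T,o=look('wrist',pic='w5.png')
g=(toolT(o)@[.155,0,0,1])[:3];print('grasp',g,o['tcp_pos'],abs(o['qvel']).max())
print(go((.503,-.1887),g[2]))
E
```

```text
grasp [ 0.49940386 -0.19161155  0.10759253] [ 0.49771245 -0.19109362  0.26258244] 0.018806439679422717
[ 0.5  3.9 -2.1]
```

View pics/w5.png

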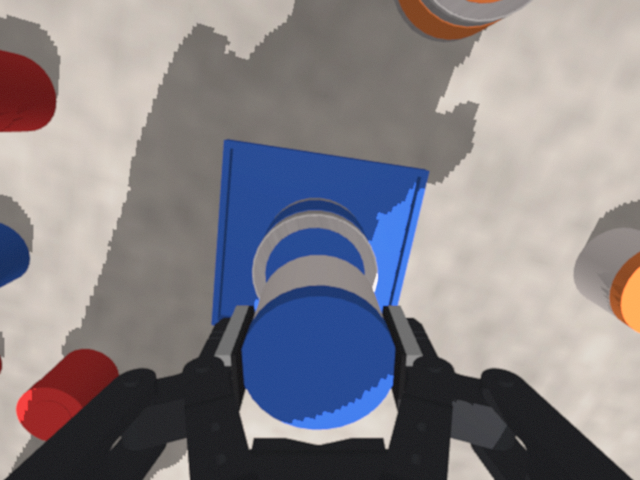

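```bash
cat >> h.py <<'E'
def held(im,K,T,o,col,dz,smin=120):
    g=(toolT(o)@[.155,0,0,1])[:3]
    for c in blobs(im,col,3000,smin):
        (u,v),s,_=cv2.minAreaRect(c)
        if 290<u<350 and v>320: print('held',round(u),round(v),circ(c,K,T,g[2]+dz),'grasp',g.round(4)*1000)
E
python3 - <<'E'
from h import *
o=get_obs();K,T=camT('wrist',o);im=cv2.imread('pics/w5.png')[:,:,::-1]
held(im,K,T,o,'blue',.013)
h=cv2.cvtColor(im,cv2.COLOR_RGB2HSV);m=cv2.inRange(h,(0,0,0),(180,90,255))
pts=[]
for u in range(262,372,3): # top arc of ring outer edge
    r=np.flatnonzero(m[200:290,u])
    for k in r[:1]: pts.append((u,200+k-.5))
w=np.array([cast(p,K,T,.052) for p in pts])
from scipy.optimize import least_squares
s=least_squares(lambda p:np.hypot(*(w-p[:2]).T)-.032,[.503,-.189],loss='soft_l1',f_scale=.001);print('tin',s.x,np.abs(s.fun).mean())
E
```

```text
held 318 357 [ 500.  -192.    54.3   58. ] grasp [ 499.8 -191.8  108.1]
tin [ 0.51032789 -0.18688619] 0.002289561527068965
```

servo_tool(
  motion=[
    [0.005,0.0035,-0.002,0,1],
    [0.012,0.0035,-0.002,0,1],
    [0.018,0.0035,-0.002,0,1],
    [0.022,0.0035,-0.002,0,1],
    [0.025,0.0035,-0.002,0,1],
    [0.025,0.0035,-0.002,0,1],
    [0.025,0.0035,-0.002,0,1],
  ],
)

```text
clock: 11.05
tcp_pos: [0.5011, -0.1885, 0.2381]
orientation: [1.005, 1.315, -0.998]
contact_force: [-0.0, -0.2, -1.0]
grip_width: 0.0533
```

servo_tool(
  motion=[
    [0.001,0,0,0,1],
    [0.002,0,0,0,1],
    [0.002,0,0,0,1],
  ],
)

```text
clock: 11.35
tcp_pos: [0.5011, -0.1885, 0.2361]
orientation: [1.005, 1.315, -0.998]
contact_force: [0.2, -0.5, -0.6]
grip_width: 0.0529
```

```bash
python3 - <<'E'
from h import *
o=get_obs();print(o['contact_force'],go((.5032,-.1888),.083))
E
```

```text
[ 0.24140088 -0.52829355 -0.59104699] [-1.9  0.3 -0.2]
```

Touching off the last millimetre.

servo_tool(
  motion=[
    [0.001,0,0,0,1],
    [0.001,0,0,0,1],
    [0.001,0,0,0,1],
  ],
)

```text
clock: 11.65
tcp_pos: [0.5012, -0.1885, 0.2358]
orientation: [1.005, 1.315, -0.998]
contact_force: [-2.7, 0.7, 6.3]
grip_width: 0.0528
```

servo_tool(
  motion=[
    [0,0,0,0,0.4],
    [0,0,0,0,0],
    [0,0,0,0,-1],
    [0,0,0,0,-1],
    [-0.03,0,0,0,-1],
    [-0.06,0,0,0,-1],
    [-0.09,0,0,0,-1],
    [-0.09,0,0,0,-1],
  ],
)

```text
clock: 12.45
tcp_pos: [0.5015, -0.1885, 0.3297]
orientation: [1.007, 1.307, -0.995]
contact_force: [0.8, -0.3, -0.2]
grip_width: 0.0851
```

```bash
python3 - <<'E'
from h import *
look('wrist')
im,K,T,o=look('wrist',pic='w6.png')
print(o['tcp_pos'])
for c in blobs(im,'blue',1000):
    (u,v),s,_=cv2.minAreaRect(c);print(u,v,circ(c,K,T,.094))
print(go(P['pot'],.13))
E
```

```text
[ 0.50075159 -0.18840857  0.32772293]
64.66224670410156 228.06211853027344 [486.4 -46.1  26.3  28.4]
313.34722900390625 232.35208129882812 [ 523.6 -182.3   98.8  103. ]
[  39.5   -4.3 -208.1]
```

View pics/w6.png

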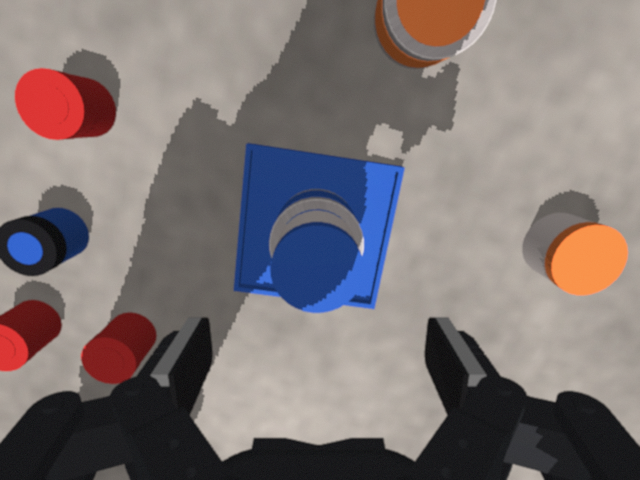

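servo_tool(
  motion=[
    [0,-0.001,-0.03,0,-1],
    [0,-0.002,-0.07,0,-1],
    [0.005,-0.003,-0.11,0,-1],
    [0.015,-0.004,-0.15,0,-1],
    [0.025,-0.004,-0.185,0,-1],
    [0.035,-0.004,-0.205,0,-1],
    [0.04,-0.004,-0.208,0,-1],
    [0.04,-0.004,-0.208,0,-1],
  ],
)

```text
clock: 13.35
tcp_pos: [0.4396, 0.0107, 0.2832]
orientation: [1.003, 1.316, -0.999]
contact_force: [-0.5, -0.7, -0.1]
grip_width: 0.0855
```

```bash
python3 - <<'E'
from h import *
o=dict(tcp_pos=np.array([.5008,-.1884,.3277]),orientation=np.array([1.007,1.307,-.995]))
K,T=camT('wrist',o);print('tub top',cast((315,266.5),K,T,.094),cast((270,265),K,T,.094),cast((360,268),K,T,.094),cast((315,311),K,T,.094))
look('wrist');o=near('blue',.042,'w7.png')
print(o['tcp_pos'],abs(o['qvel']).max(),go(P['pot'],.026))
E
```

```text
tub top [ 0.50477696 -0.18836546] [ 0.49867294 -0.16287761] [ 0.51091274 -0.21398588] [ 0.47699727 -0.19611448]
blue 316 261 1218.5 [442.5   9.9  24.5  24.7]
blue 315 224 423.5 [446.4  11.   38.3  48.7]
blue 582 228 17036.0 [ 494.4 -139.5   82.8  126.4]
[0.44008714 0.00995732 0.2837818 ] 0.018001453833783636 [103.2  -1.2  -2.1]
```

View pics/w7.png

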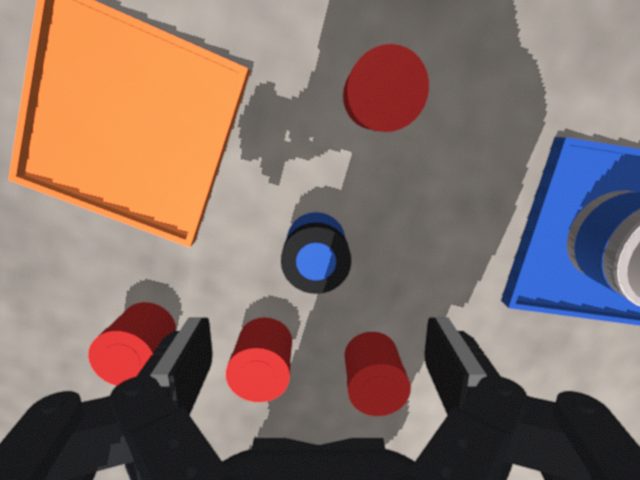

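The pot at (316,261) has a black cap with a blue dot, and the red look-alikes are clear of the fingers. Position matches at (442.5, 9.9) mm.

servo_tool(
  motion=[
    [0.03,-0.001,-0.002,0,-1],
    [0.07,-0.001,-0.002,0,-1],
    [0.09,-0.001,-0.002,0,-1],
    [0.1,-0.001,-0.002,0,-1],
    [0.1,-0.001,-0.002,0,-1],
    [0.1,-0.001,-0.002,0,1],
    [0.1,-0.001,-0.002,0,1],
    [0.1,-0.001,-0.002,0,1],
  ],
  force=30,
)

```text
clock: 14.25
tcp_pos: [0.4406, 0.0107, 0.1852]
orientation: [1.007, 1.311, -0.998]
contact_force: [-0.5, -0.4, -0.0]
grip_width: 0.0436
```

servo_tool(
  motion=[
    [0,0,0,0,1],
    [0,0,0,0,1],
    [0,0,0,0,1],
    [0,0,0,0,1],
  ],
)

```text
clock: 14.65
tcp_pos: [0.4407, 0.0107, 0.1853]
orientation: [1.007, 1.311, -0.998]
contact_force: [0.7, -0.1, 2.9]
grip_width: 0.0411
```

servo_tool(
  motion=[
    [-0.01,0,0,0,1],
    [-0.03,0,0,0,1],
    [-0.06,0,0,0,1],
    [-0.09,0,0,0,1],
    [-0.12,0,0,0,1],
    [-0.15,0,0,0,1],
    [-0.17,0,0,0,1],
    [-0.17,0,0,0,1],
  ],
)

```text
clock: 15.45
tcp_pos: [0.4388, 0.0117, 0.3584]
orientation: [1.01, 1.307, -0.995]
contact_force: [0.6, 1.1, -1.3]
grip_width: 0.0413
```

```bash
python3 - <<'E'
from h import *
o=get_obs();print(go((.5042,-.1886),.15))
E
```

```text
[ 55.6   4.8 208.4]
```

servo_tool(
  motion=[
    [0,0,0.01,0,1],
    [0,0.001,0.035,0,1],
    [0,0.002,0.07,0,1],
    [0,0.003,0.105,0,1],
    [0,0.004,0.14,0,1],
    [0,0.005,0.175,0,1],
    [0,0.005,0.2,0,1],
    [0,0.005,0.208,0,1],
  ],
)

```text
clock: 16.25
tcp_pos: [0.4994, -0.1908, 0.3592]
orientation: [1.012, 1.306, -1.0]
contact_force: [-0.4, -0.2, -1.0]
grip_width: 0.041
```

servo_tool(
  motion=[
    [0.015,0,0,0,1],
    [0.035,0,0,0,1],
    [0.05,0,0,0,1],
    [0.055,0,0,0,1],
    [0.055,0,0,0,1],
  ],
)

```text
clock: 16.75
tcp_pos: [0.4999, -0.1904, 0.3032]
orientation: [1.011, 1.309, -1.0]
contact_force: [0.6, 0.4, -0.6]
grip_width: 0.0413
```

```bash
python3 - <<'E'
from h import *
im,K,T,o=look('wrist',pic='w8.png');print(o['tcp_pos'],abs(o['qvel']).max(),o['contact_force'])
g=(toolT(o)@[.155,0,0,1])[:3]
for c in blobs(im,'blue',300):
    (u,v),s,_=cv2.minAreaRect(c)
    if v>320:print('dot',u,v,circ(c,K,T,g[2]+.012),g*1000)
print(go((.5042,-.1886),.124))
E
```

```text
[ 0.49993185 -0.19044528  0.30317648] 0.024221343859110584 [ 0.59956997  0.41913007 -0.58950562]
dot 318.5 361.0 [ 502.1 -191.5   24.4   24.6] [ 502.42292932 -191.08833056  148.19783065]
[25.   1.4 -2.6]
```

View pics/w8.png

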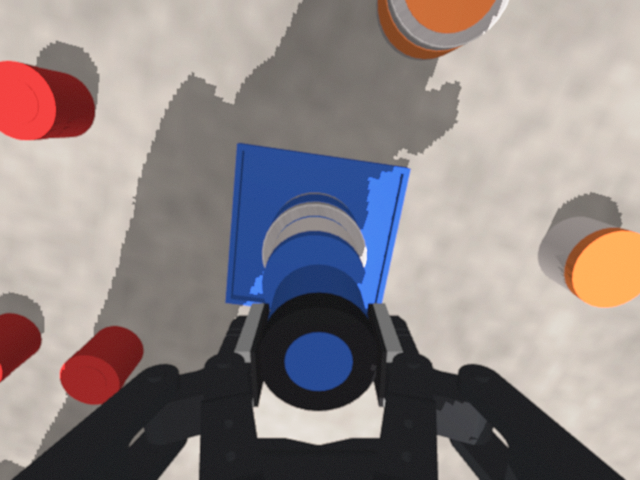

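Pot is held upright and centred on the grasp point. Needs +1.5 mm in y and -2.5 mm in z, then about 24 mm down.

servo_tool(
  motion=[
    [0.006,0.0015,-0.0025,0,1],
    [0.012,0.0015,-0.0025,0,1],
    [0.017,0.0015,-0.0025,0,1],
    [0.02,0.0015,-0.0025,0,1],
    [0.022,0.0015,-0.0025,0,1],
    [0.022,0.0015,-0.0025,0,1],
    [0.022,0.0015,-0.0025,0,1],
  ],
)

```text
clock: 17.5
tcp_pos: [0.5015, -0.188, 0.2821]
orientation: [1.011, 1.307, -1.0]
contact_force: [0.5, 0.1, -0.3]
grip_width: 0.0406
```

servo_tool(
  motion=[
    [0.001,0,0,0,1],
    [0.002,0,0,0,1],
    [0.002,0,0,0,1],
  ],
)

```text
clock: 17.8
tcp_pos: [0.5015, -0.188, 0.28]
orientation: [1.011, 1.308, -1.0]
contact_force: [-0.2, -0.3, -1.1]
grip_width: 0.0415
```

```bash
python3 - <<'E'
from h import *
o=get_obs();print(o['contact_force'],go((.5042,-.1886),.124))
E
```

```text
[-0.18101123 -0.26514458 -1.10218878] [ 1.  -0.  -0.2]
```

servo_tool(
  motion=[
    [0.001,0,0,0,1],
    [0.001,0,0,0,1],
    [0.001,0,0,0,1],
  ],
)

```text
clock: 18.1
tcp_pos: [0.5017, -0.188, 0.2794]
orientation: [1.011, 1.307, -0.999]
contact_force: [-1.3, 0.2, 3.7]
grip_width: 0.0411
```

servo_tool(
  motion=[
    [0,0,0,0,0.4],
    [0,0,0,0,0],
    [0,0,0,0,-1],
    [0,0,0,0,-1],
    [-0.02,0,0,0,-1],
    [-0.05,0,0,0,-1],
    [-0.08,0,0,0,-1],
    [-0.08,0,0,0,-1],
  ],
)

```text
clock: 18.9
tcp_pos: [0.5016, -0.188, 0.3633]
orientation: [1.013, 1.3, -0.996]
contact_force: [1.2, 0.4, 0.2]
grip_width: 0.0851
```

```bash
python3 - <<'E'
from h import *
look('wrist');im,K,T,o=look('wrist',pic='w9.png')
for c in blobs(im,'blue',300):
    (u,v),s,_=cv2.minAreaRect(c)
    print('dot',u,v,circ(c,K,T,.136))
o=get_obs();print(o['tcp_pos']);print(go(P['otin'],.15))
E
```

```text
dot 316.5 274.0 [ 504.2 -189.2   24.4   24.5]
dot 313.67156982421875 220.3087158203125 [ 533.8 -179.4   83.1   87. ]
[ 0.50031753 -0.1877012   0.35985597]
[ 58.2 149.   71. ]
```

Blue stack measures well: pot dot at (504.2,-189.2), tub at (504.5,-188.5), tin at (503.2,-188.8). Now the orange tin.

servo_tool(
  motion=[
    [0,0.025,0.012,0,-1],
    [0,0.06,0.028,0,-1],
    [0.01,0.095,0.045,0,-1],
    [0.03,0.125,0.06,0,-1],
    [0.05,0.145,0.07,0,-1],
    [0.058,0.149,0.071,0,-1],
    [0.058,0.149,0.071,0,-1],
  ],
  force=60,
)

```text
clock: 19.7
tcp_pos: [0.6632, -0.2161, 0.3019]
orientation: [1.01, 1.311, -1.001]
contact_force: [-0.2, -0.1, -0.2]
grip_width: 0.0852
```

```bash
python3 - <<'E'
from h import *
look('wrist');o=near('orange',.048)
print(o['tcp_pos'],abs(o['qvel']).max(),go(P['otin'],.033))
E
```

```text
orange 319 251 4747.5 [ 668.1 -218.    50.9   51.1]
orange 317 205 412.0 [1763.7  119.8  320.5 2219. ]
[ 0.66301096 -0.2163992   0.30361159] 0.03933297219525104 [116.9  -0.8  -0.7]
```

servo_tool(
  motion=[
    [0.03,0,0,0,-1],
    [0.07,0,0,0,-1],
    [0.1,0,0,0,-1],
    [0.114,0,0,0,-1],
    [0.114,0,0,0,-1],
    [0.114,0,0,0,1],
    [0.114,0,0,0,1],
    [0.114,0,0,0,1],
  ],
)

```text
clock: 20.6
tcp_pos: [0.6662, -0.2175, 0.1939]
orientation: [1.012, 1.303, -0.998]
contact_force: [-1.0, 0.9, 7.6]
grip_width: 0.0625
```

servo_tool(
  motion=[
    [0,0,0,0,1],
    [0,0,0,0,1],
    [0,0,0,0,1],
  ],
)

```text
clock: 20.9
tcp_pos: [0.666, -0.2175, 0.194]
orientation: [1.012, 1.303, -0.998]
contact_force: [1.2, -1.7, 1.7]
grip_width: 0.0624
```

servo_tool(
  motion=[
    [-0.01,0,0,0,1],
    [-0.03,0,0,0,1],
    [-0.06,0,0,0,1],
    [-0.09,0,0,0,1],
    [-0.12,0,0,0,1],
    [-0.15,0,0,0,1],
    [-0.15,0,0,0,1],
  ],
)

```text
clock: 21.6
tcp_pos: [0.664, -0.2169, 0.3497]
orientation: [1.014, 1.294, -0.994]
contact_force: [1.1, -0.7, -2.1]
grip_width: 0.0622
```

```bash
python3 - <<'E'
from h import *
o=get_obs();print(o['joints'].round(2));print(go(P['otray'],.12))
E
```

```text
[ 0.31  0.56 -0.12  1.55  0.08  1.   -1.14]
[  66.1  -81.5 -399.6]
```

servo_tool(
  motion=[
    [0,-0.003,-0.015,0,1],
    [0,-0.009,-0.045,0,1],
    [0,-0.017,-0.085,0,1],
    [0,-0.026,-0.125,0,1],
    [0,-0.034,-0.165,0,1],
    [0,-0.042,-0.205,0,1],
    [0,-0.05,-0.245,0,1],
    [0,-0.056,-0.275,0,1],
  ],
)

```text
clock: 22.4
tcp_pos: [0.5343, 0.0364, 0.3423]
orientation: [1.011, 1.299, -0.994]
contact_force: [0.2, 0.1, -1.8]
grip_width: 0.0623
```

```bash
python3 - <<'E'
from h import *
o=get_obs();print(o['joints'].round(2));print(go(P['otray'],.12))
E
```

```text
[-0.02  0.32 -0.21  1.95  0.1   0.85 -1.58]
[  65.   -22.7 -120.6]
```

servo_tool(
  motion=[
    [0,-0.007,-0.035,0,1],
    [0,-0.013,-0.07,0,1],
    [0.01,-0.019,-0.1,0,1],
    [0.03,-0.022,-0.117,0,1],
    [0.05,-0.023,-0.12,0,1],
    [0.065,-0.023,-0.121,0,1],
    [0.065,-0.023,-0.121,0,1],
    [0.065,-0.023,-0.121,0,1],
  ],
)

```text
clock: 23.2
tcp_pos: [0.4806, 0.1463, 0.2745]
orientation: [1.009, 1.3, -0.994]
contact_force: [0.5, 0.4, -3.0]
grip_width: 0.0623
```

```bash
python3 - <<'E'
from h import *
tray('orange',P['otray'],np.radians(-6.7))
im,K,T,o=look('wrist',pic='w10.png');held(im,K,T,o,'orange',.01)
print(go(P['otray'],.042),o['tcp_pos'])
E
```

```text
+d 149 offset -0.8 std 0.2
-d 55 offset -1.0 std 3.9
+e 143 offset -0.2 std 0.2
-e 124 offset -0.4 std 2.7
tcp [0.48061598 0.14629721 0.27450513] qv 0.024
held 318 355 [484.9 144.7  50.9  51. ] grasp [485.3 145.1 120.2]
[78.5 -1.9 -0.7] [0.48109389 0.14629664 0.27512803]
```

View pics/w10.png

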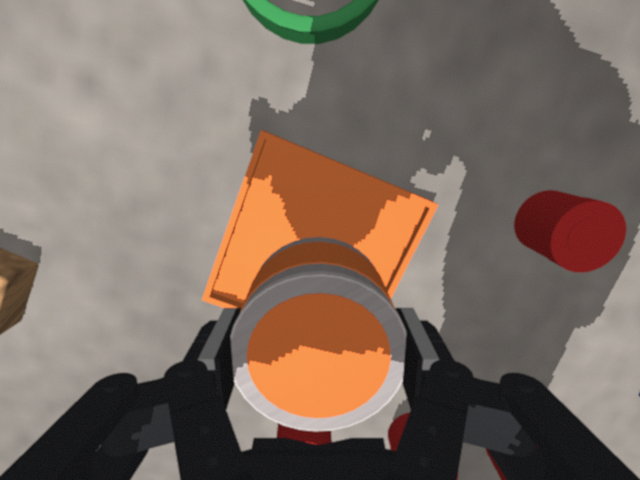

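servo_tool(
  motion=[
    [0.02,-0.0005,0,0,1],
    [0.04,-0.0005,0,0,1],
    [0.06,-0.0005,0,0,1],
    [0.07,-0.0005,0,0,1],
    [0.074,-0.0005,0,0,1],
    [0.0755,-0.0005,0,0,1],
    [0.0755,-0.0005,0,0,1],
    [0.0755,-0.0005,0,0,1],
  ],
)

```text
clock: 24.1
tcp_pos: [0.4834, 0.1457, 0.2008]
orientation: [1.012, 1.297, -0.992]
contact_force: [-1.1, -0.2, -3.1]
grip_width: 0.0621
```

servo_tool(
  motion=[
    [0.001,0,0,0,1],
    [0.001,0,0,0,1],
    [0.001,0,0,0,1],
  ],
)

```text
clock: 24.4
tcp_pos: [0.4835, 0.1457, 0.2]
orientation: [1.013, 1.297, -0.992]
contact_force: [-0.4, 0.2, -3.7]
grip_width: 0.0621
```

```bash
python3 - <<'E'
from h import *
print(go((.4858,.1448),.042))
E
```

```text
[ 3.  -2.3 -0.8]
```

servo_tool(
  motion=[
    [0,-0.002,-0.001,0,1],
    [0.001,-0.002,-0.001,0,1],
    [0.002,-0.002,-0.001,0,1],
    [0.0025,-0.002,-0.001,0,1],
    [0.0025,-0.002,-0.001,0,1],
  ],
)

```text
clock: 24.9
tcp_pos: [0.4814, 0.1462, 0.1979]
orientation: [1.013, 1.297, -0.992]
contact_force: [-2.1, -0.4, 5.8]
grip_width: 0.0623
```

Contact. Release and rise, then measure the tin and compute the orange tub approach.

servo_tool(
  motion=[
    [0,0,0,0,0.4],
    [0,0,0,0,-0.5],
    [0,0,0,0,-1],
    [0,0,0,0,-1],
    [-0.03,0,0,0,-1],
    [-0.07,0,0,0,-1],
    [-0.11,0,0,0,-1],
    [-0.11,0,0,0,-1],
  ],
)

```text
clock: 25.7
tcp_pos: [0.4799, 0.1479, 0.3129]
orientation: [1.019, 1.291, -0.984]
contact_force: [1.1, -0.1, 0.5]
grip_width: 0.085
```

```bash
cat >> h.py <<'E'
def ring(z=.052):
    im,K,T,o=look('wrist');h=cv2.cvtColor(im,cv2.COLOR_RGB2HSV);m=cv2.inRange(h,(0,0,0),(180,90,255))
    for c in cv2.findContours(m,cv2.RETR_CCOMP,cv2.CHAIN_APPROX_NONE)[0]:
        (u,v),s,_=cv2.minAreaRect(c)
        if 270<u<370 and 150<v<330 and cv2.contourArea(c)>1500:print('ring',round(u),round(v),circ(c,K,T,z))
E
python3 - <<'E'
from h import *
look('wrist');ring();tray('orange',(.4858,.1448),np.radians(-6.7))
o=get_obs();print(o['tcp_pos']);print(go(P['otub'],.15))
E
```

```text
ring 319 254 [486.  144.6  64.8  66. ]
ring 320 256 [485.4 144.4  52.6  52.7]
ring 320 240 [455.2 128.3 384.3 510.7]
ring 318 236 [496.1 148.4 122.1 122.2]
+d 130 offset -0.6 std 0.2
-d 118 offset 0.4 std 0.2
+e 126 offset -0.3 std 0.2
-e 115 offset -0.4 std 0.2
tcp [0.47842715 0.14702346 0.30881408] qv 0.036
[0.47796787 0.14682262 0.30766642]
[  8.3 -84.4 526.4]
```

```bash
python3 - <<'E'
from h import *
print(go((.66,-.12),.19),toolT(get_obs()).round(3))
E
```

```text
[-30.  100.3 304.1] [[ 0.03   0.963  0.269  0.478]
 [-0.007  0.269 -0.963  0.147]
 [-1.     0.027  0.015  0.308]
 [ 0.     0.     0.     1.   ]]
```

servo_tool(
  motion=[
    [-0.015,0.008,0.025,0,-1],
    [-0.03,0.022,0.065,0,-1],
    [-0.03,0.036,0.11,0,-1],
    [-0.03,0.051,0.155,0,-1],
    [-0.03,0.066,0.2,0,-1],
    [-0.03,0.08,0.245,0,-1],
    [-0.03,0.093,0.28,0,-1],
    [-0.03,0.1,0.304,0,-1],
  ],
  force=40,
)

```text
clock: 26.65
tcp_pos: [0.6557, -0.1222, 0.3425]
orientation: [1.013, 1.297, -0.996]
contact_force: [0.1, 0.7, -0.6]
grip_width: 0.0852
```

```bash
python3 - <<'E'
from h import *
print(go(P['otub'],.14),toolT(get_obs()).round(3))
E
```

```text
[  46.4 -183.2  219.4] [[ 0.027  0.964  0.266  0.656]
 [-0.008  0.266 -0.964 -0.122]
 [-1.     0.024  0.015  0.342]
 [ 0.     0.     0.     1.   ]]
```

servo_tool(
  motion=[
    [0,-0.016,0.019,0,-1],
    [0,-0.045,0.053,0,-1],
    [0,-0.075,0.09,0,-1],
    [0,-0.105,0.126,0,-1],
    [0,-0.135,0.162,0,-1],
    [0.015,-0.162,0.194,0,-1],
    [0.035,-0.18,0.216,0,-1],
    [0.046,-0.183,0.219,0,-1],
  ],
)

```text
clock: 27.45
tcp_pos: [0.5348, -0.387, 0.2915]
orientation: [1.016, 1.299, -1.006]
contact_force: [-0.3, -0.2, 0.0]
grip_width: 0.0849
```

```bash
python3 - <<'E'
from h import *
look('wrist');o=near('orange',.042,'w11.png')
print(o['tcp_pos'],abs(o['qvel']).max(),go(P['otub'],.026),go(P['otub'],.14))
E
```

```text
orange 319 251 5936.5 [ 543.8 -386.    54.2   55.9]
[ 0.53553275 -0.38482707  0.29004012] 0.04775863885547637 [1.105e+02 1.000e-01 0.000e+00] [-3.4  2.3  1.2]
```

View pics/w11.png

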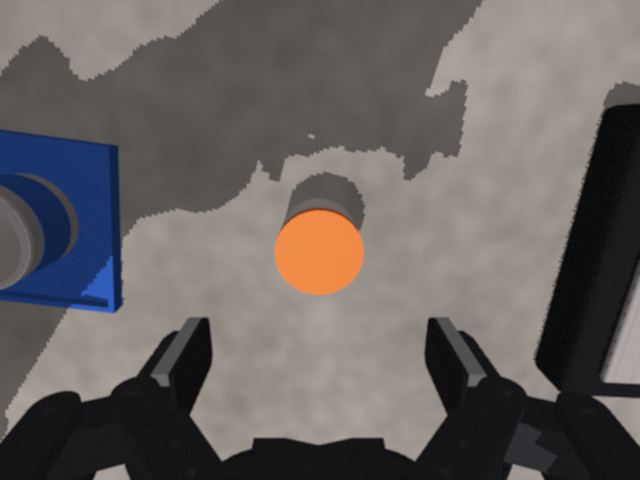

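Orange tub at (319,251), with no rim, centred at about (543.5,-385.5). Clear to grip.

servo_tool(
  motion=[
    [0.03,0,0.001,0,-1],
    [0.07,0,0.001,0,-1],
    [0.095,0,0.001,0,-1],
    [0.107,0,0.001,0,-1],
    [0.107,0,0.001,0,-1],
    [0.107,0,0.001,0,1],
    [0.107,0,0.001,0,1],
    [0.107,0,0.001,0,1],
  ],
)

```text
clock: 28.35
tcp_pos: [0.5406, -0.3845, 0.1867]
orientation: [1.015, 1.3, -0.999]
contact_force: [0.2, 0.9, 4.5]
grip_width: 0.0526
```

servo_tool(
  motion=[
    [0,0,0,0,1],
    [0,0,0,0,1],
    [0,0,0,0,1],
  ],
)

```text
clock: 28.65
tcp_pos: [0.5405, -0.3846, 0.1869]
orientation: [1.015, 1.299, -0.999]
contact_force: [0.4, -0.4, -1.5]
grip_width: 0.0529
```

servo_tool(
  motion=[
    [-0.01,0,0,0,1],
    [-0.03,0,0,0,1],
    [-0.06,0,0,0,1],
    [-0.09,0,0,0,1],
    [-0.12,0,0,0,1],
    [-0.15,0,0,0,1],
    [-0.165,0,0,0,1],
    [-0.165,0,0,0,1],
  ],
)

```text
clock: 29.45
tcp_pos: [0.5369, -0.3839, 0.3547]
orientation: [1.015, 1.294, -0.998]
contact_force: [0.3, 0.1, -1.5]
grip_width: 0.0525
```

```bash
python3 - <<'E'
from h import *
print(go((.66,-.12),.2),toolT(get_obs()).round(3))
E
```

```text
[   0.7  184.3 -224.7] [[ 0.029  0.964  0.263  0.537]
 [-0.009  0.264 -0.965 -0.384]
 [-1.     0.025  0.017  0.355]
 [ 0.     0.     0.     1.   ]]
```

servo_tool(
  motion=[
    [0,0.012,-0.015,0,1],
    [0,0.037,-0.045,0,1],
    [0,0.065,-0.079,0,1],
    [0,0.093,-0.113,0,1],
    [0,0.121,-0.147,0,1],
    [0,0.147,-0.18,0,1],
    [0,0.17,-0.207,0,1],
    [0,0.184,-0.225,0,1],
  ],
)

```text
clock: 30.25
tcp_pos: [0.6556, -0.1143, 0.3533]
orientation: [1.012, 1.299, -0.995]
contact_force: [0.6, 0.0, -1.9]
grip_width: 0.0531
```

```bash
python3 - <<'E'
from h import *
print(go((.4857,.1446),.17),get_obs()['tcp_pos'])
E
```

```text
[  22.   -98.7 -297.4] [ 0.65564319 -0.11429993  0.35332414]
```

servo_tool(
  motion=[
    [0,-0.008,-0.025,0,1],
    [0,-0.022,-0.065,0,1],
    [0,-0.037,-0.11,0,1],
    [0,-0.052,-0.155,0,1],
    [0,-0.067,-0.2,0,1],
    [0,-0.081,-0.243,0,1],
    [0.01,-0.093,-0.278,0,1],
    [0.02,-0.0985,-0.297,0,1],
  ],
)

```text
clock: 31.05
tcp_pos: [0.4792, 0.1481, 0.3254]
orientation: [1.008, 1.303, -0.993]
contact_force: [0.5, 0.2, -1.6]
grip_width: 0.0531
```

servo_tool(
  motion=[
    [0.015,0,0,0,1],
    [0.04,0,0,0,1],
    [0.06,0,0,0,1],
    [0.06,0,0,0,1],
    [0.06,0,0,0,1],
  ],
)

```text
clock: 31.55
tcp_pos: [0.4802, 0.1475, 0.2646]
orientation: [1.007, 1.305, -0.995]
contact_force: [0.0, -0.5, -1.8]
grip_width: 0.0526
```

```bash
python3 - <<'E'
from h import *
im,K,T,o=look('wrist',pic='w12.png');held(im,K,T,o,'orange',.01)
print(o['tcp_pos'],abs(o['qvel']).max(),go((.4857,.1446),.084))
E
```

```text
[0.48016729 0.14752431 0.26463356] 0.02574796772124819 [26.6  0.4  2.1]
```

View pics/w12.png

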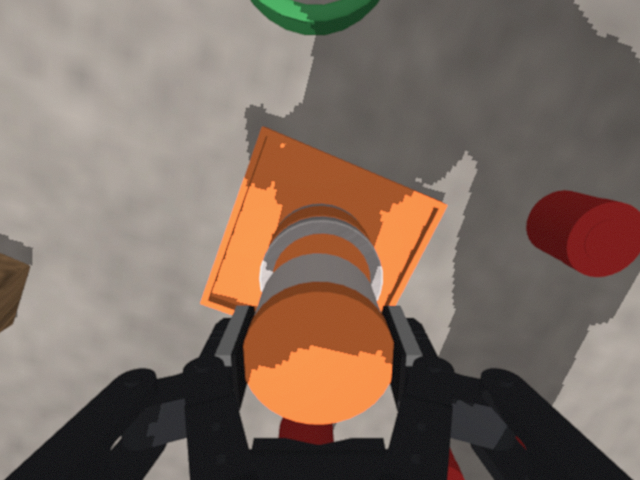

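servo_tool(
  motion=[
    [0.006,0,0.002,0,1],
    [0.012,0,0.002,0,1],
    [0.017,0,0.002,0,1],
    [0.021,0,0.002,0,1],
    [0.0235,0,0.002,0,1],
    [0.0235,0,0.002,0,1],
    [0.0235,0,0.002,0,1],
  ],
)

```text
clock: 32.3
tcp_pos: [0.4817, 0.1457, 0.242]
orientation: [1.008, 1.304, -0.994]
contact_force: [-0.2, 0.4, -1.9]
grip_width: 0.0527
```

```bash
python3 - <<'E'
from h import *
o=get_obs();print(o['contact_force'],go((.4857,.1446),.084))
E
```

```text
[-0.17631535  0.4242185  -1.89512225] [3.1 0.3 0.1]
```

servo_tool(
  motion=[
    [0.001,0,0,0,1],
    [0.002,0,0,0,1],
    [0.0025,0,0,0,1],
    [0.0025,0,0,0,1],
  ],
)

```text
clock: 32.7
tcp_pos: [0.4818, 0.1457, 0.2395]
orientation: [1.008, 1.304, -0.994]
contact_force: [-0.5, 0.9, -1.4]
grip_width: 0.0528
```

servo_tool(
  motion=[
    [0.001,0,0,0,1],
    [0.001,0,0,0,1],
    [0.001,0,0,0,1],
  ],
)

```text
clock: 33.0
tcp_pos: [0.4819, 0.1457, 0.2387]
orientation: [1.008, 1.304, -0.994]
contact_force: [-0.4, -0.2, 2.3]
grip_width: 0.053
```

Contact. Release, rise and check both stacks from the fixed cameras.

servo_tool(
  motion=[
    [0,0,0,0,0.4],
    [0,0,0,0,0],
    [0,0,0,0,-1],
    [0,0,0,0,-1],
    [-0.02,0,0,0,-1],
    [-0.05,0,0,0,-1],
    [-0.09,0,0,0,-1],
    [-0.09,0,0,0,-1],
  ],
)

```text
clock: 33.8
tcp_pos: [0.4814, 0.1472, 0.3333]
orientation: [1.014, 1.299, -0.987]
contact_force: [0.6, 0.6, 0.4]
grip_width: 0.0854
```

servo_tool(
  motion=[
    [0,0,0,0,-1],
    [-0.03,0.03,0,0,-1],
    [-0.05,0.06,0,0,-1],
    [-0.05,0.06,0,0,-1],
    [-0.05,0.06,0,0,-1],
  ],
)

```text
clock: 34.3
tcp_pos: [0.5374, 0.1637, 0.3839]
orientation: [1.013, 1.3, -0.988]
contact_force: [-0.9, -0.4, -0.7]
grip_width: 0.0855
```

```bash
python3 - <<'E'
from h import *
im,K,T,o=look('wrist',pic='w13.png');print(o['tcp_pos'],o['contact_force'],o['clock'])
a,*_=look('scene');b,*_=look('top')
cv2.imwrite('pics/f.png',np.hstack([cv2.resize(a[130:350,130:430],(400,293)),cv2.resize(im,(400,293))])[:,:,::-1])
h=cv2.cvtColor(im,cv2.COLOR_RGB2HSV)
for n,z in(('orange',.094),):
    for c in blobs(im,n,1500):
        (u,v),s,_=cv2.minAreaRect(c);print(n,u,v,circ(c,K,T,z))
# bystanders + reds before/after, top view
d=cv2.absdiff(cv2.imread('pics/top0.png')[:,:,::-1],b)
for nm,(u,v) in dict(tape=(228,197),beaker=(143,240),block=(153,294),r1=(306,237),r2=(260,322),r3=(296,316),r4=(331,311)).items():
    s=np.s_[v-22:v+22,u-22:u+22]
    t,_=cv2.phaseCorrelate(*[np.float32(cv2.cvtColor(np.ascontiguousarray(x[s]),cv2.COLOR_RGB2HSV)[:,:,1]) for x in(cv2.imread('pics/top0.png')[:,:,::-1],b)]);print(nm,np.round(t,2),end=' ')
E
```

```text
[0.53742624 0.16365936 0.38394333] [-0.87577974 -0.40027276 -0.67527646] 34.3
orange 66.88053894042969 288.29205322265625 [456.6 337.9  47.9  71. ]
orange 316.3165283203125 279.90667724609375 [515.2 154.3 104.9 114.8]
tape [0.87 0.62] beaker [0.4 0.6] block [0.4  0.44] r1 [0.4  0.59] r2 [  4.84 -11.43] r3 [0.51 0.21] r4 [0.58 0.47]
```

View pics/f.png

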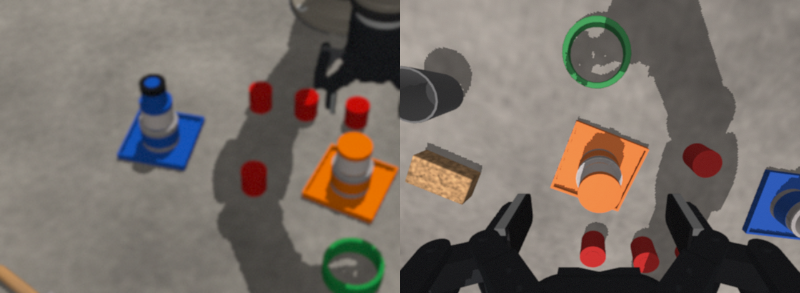

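Both stacks stand upright. The r2 shift looks like the arm hiding it, so I'll check it in the wrist view, along with the orange tub's centring.

```bash
python3 - <<'E'
from h import *
im,K,T,o=look('wrist')
h=cv2.cvtColor(im,cv2.COLOR_RGB2HSV)
c=max(blobs(im,'orange',1500),key=cv2.contourArea).reshape(-1,2)
w=on_plane(c[c[:,1]>312],K,T,.094)
from scipy.optimize import least_squares
s=least_squares(lambda p:np.hypot(*(w-p[:2]).T)-.027,[.486,.145],loss='soft_l1',f_scale=.001);print('orange tub',s.x,np.abs(s.fun).mean())
def red(im,K,T,z=.042):
    h=cv2.cvtColor(im,cv2.COLOR_RGB2HSV);m=cv2.inRange(h,(0,150,60),(4,255,255))|cv2.inRange(h,(176,150,60),(180,255,255))
    for q in cv2.findContours(m,cv2.RETR_EXTERNAL,cv2.CHAIN_APPROX_NONE)[0]:
        if cv2.contourArea(q)>60: print(np.round(cv2.minAreaRect(q)[0]),circ(q,K,T,z))
K0,T0=camT('top');print('top start');red(cv2.imread('pics/top0.png')[:,:,::-1],K0,T0)
b,*_=look('top');print('top now');red(b,K0,T0);print('wrist');red(im,K,T)
E
```

```text
orange tub [0.48371627 0.14319006] 0.00359117561161112
top start
[259. 322.] [341.9 114.3  40.4  42.5]
[296. 316.] [353.1  26.2  39.8  41.2]
[330. 312.] [363.7 -56.5  40.4  40.7]
[306. 237.] [ 5.438e+02 -1.000e-01  3.990e+01  4.490e+01]
[256. 110.] [863.9 120.6  27.6 218.7]
top now
[298. 316.] [354.6  23.4  31.8  42.3]
[330. 312.] [363.1 -56.6  38.8  41. ]
[306. 237.] [543.5  -0.   39.7  43.2]
[256. 110.] [863.9 120.   27.7 223.3]
wrist
[392. 415.] [366.5  33.9  40.9  77.2]
[308. 406.] [355.3 118.4  40.2  74.5]
[485. 260.] [548.7   8.4  41.4  63.2]
```

```bash
python3 - <<'E'
from h import *
from scipy.optimize import least_squares
im,K,T,o=look('wrist');print(o['tcp_pos'])
cv2.imwrite('pics/w14.png',cv2.resize(im[180:380,210:430],None,fx=2.5,fy=2.5)[:,:,::-1])
c=max(blobs(im,'orange',1500),key=cv2.contourArea).reshape(-1,2)
for v0 in(318,325,332):
    w=on_plane(c[c[:,1]>v0],K,T,.094)
    s=least_squares(lambda p:np.hypot(*(w-p[:2]).T)-.027,[.486,.145],loss='soft_l1',f_scale=.001);print(v0,len(w),s.x,np.abs(s.fun).mean())
E
```

```text
[0.53665428 0.16336139 0.3839758 ]
318 104 [0.48357129 0.14206868] 0.001890431299885222
325 85 [0.48368129 0.14147242] 0.0014650802036051546
332 71 [0.48385788 0.14164587] 0.0013880965561330894
```

View pics/w14.png

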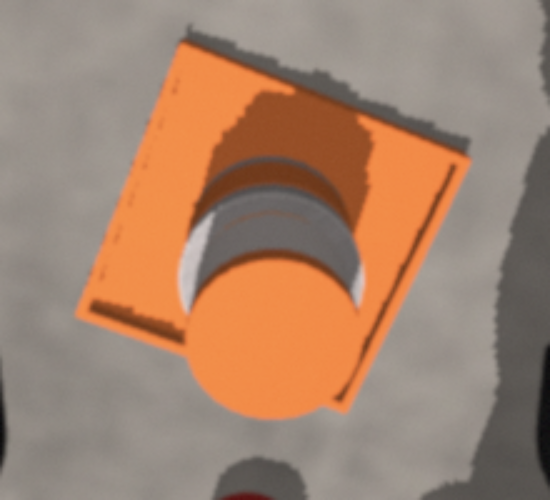

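```bash
python3 - <<'E'
from h import *
from scipy.optimize import least_squares
im,K,T,o=look('wrist')
c=max(blobs(im,'orange',1500),key=cv2.contourArea).reshape(-1,2)
w=on_plane(c[(c[:,1]>322)&(c[:,0]<338)],K,T,.094)
s=least_squares(lambda p:np.hypot(*(w-p[:2]).T)-.027,[.486,.145],loss='soft_l1',f_scale=.001);print(len(w),s.x,np.abs(s.fun).mean(),cast((319.6,314.8),K,T,.094))
E
```

```text
59 [0.48403894 0.14411374] 0.0001883010409537478 [0.48563609 0.14395004]
```

The orange tub is at (484.0,144.1) and its tin at (485.7,144.5), so they are within 2 mm. Handing in.

```bash
python3 - <<'E'
from bench import *
o=get_obs();print(o['clock'],o['contact_force']);print(hand_in())
E
```

```text
34.65 [-0.36067879  1.03748364 -0.18306367]
the job is handed in; nothing more can be done
None
```

Both kits are stacked in the trays of their own colour and the job is handed in at 34.65 s. The blue kit is tin, tub and pot; the orange kit is tin and tub. The hand-in gave no verdict.

**Last position checks (mm):**

| Part | Blue | Orange |
|---|---|---|
| Tray centre | (502, -188) | (485.5, 145) |
| Tin | (503, -189) | (485.7, 144.5) |
| Tub | (504.5, -188.5) | (484–485.6, 144) |
| Pot | (504.2, -189.2) | none |

- **Stacks:** The parts of each stack are centred within about 2 mm of each other. Each is within about 3 mm of its tray centre, and both stood upright in the final pictures. The arm was clear of everything.
- **Bystanders:** The tape, beaker and cork block shifted under 1 pixel in the top view, about 2 mm or less.
- **Red look-alikes:** Three of the four also shifted under 1 pixel. The arm hid the fourth in the last top view, and the first check there gave a meaningless shift. The wrist view puts it at its starting place to within several mm.
- **Disagreements:** My first blue-tray check by wrist camera was about 5 mm off, because the arm was still settling. A settled picture brought it to about 1 mm. My first fits of the orange tub's centre had up to 3.6 mm error because they included a tray corner; without it the error fell to 0.2 mm.

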